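# Open the double doors of the spice cabinet

### The job

Open the little wooden spice cabinet on the worktop so that the jars inside can be reached. First swing the leaf that carries the cover strip wide open, about square to the cabinet or further, against its spring catch; only then swing the overlapped leaf just as wide. Leave both leaves standing open, and do not disturb the pepper mill or the round wooden salt box beside the cabinet.

Things in the scene. Friction and masses are not known exactly. Their poses are not given: they have to be found in the camera images.
- spice_cabinet: Fixed wooden cabinet 280 wide (y), 110 deep (x) without its leaves, 190 high. Origin: centre of its underside; own x points to its back, y to its left as the robot faces it. Front face at own x = -55. Two leaves, each 14 thick and 138.5 wide, up to 186 high, close the front and meet at own y = 0; upright hinge lines at own (x, y) = (-55, 140) and (-55, -140). Jars stand inside.
- strip_leaf (a joint): Left leaf (hinge at own y = +140 of the cabinet) with the cover strip: a flat upright brass bar 28 wide, 6 thick, screwed to its free edge, reaching 10 past own y = 0 over the right leaf. A spring catch holds it shut until the handle is pulled with 3 to 8 N; then it swings easily and stays where left. 0 shut, grows as it opens towards the robot (clockwise from above), 1.57 square, stop at 1.9 rad.
- plain_leaf (a joint): Right leaf (hinge at own y = -140 of the cabinet), no strip, no catch; overlapped by the left leaf's strip, so pulled first it would only force the left leaf along. Swings easily, stays where left. 0 shut, grows as it opens towards the robot (counter-clockwise from above), 1.57 square, stop at 1.9 rad.
- strip_leaf_handle (a point): Gripping point, 150 above the worktop, on the left leaf's handle: an upright round brass bar 10 in diameter, from 95 to 181 high, its axis 35 in front of the leaf and 90 from the hinge along the leaf, on two thin mounts running back to the leaf at heights 110 and 160. Shut, at own (x, y) = (-104, 50) of the cabinet; axes then as the cabinet's, turning with the leaf.
- plain_leaf_handle (a point): Gripping point, 150 above the worktop, on the right leaf's handle, the same bar, 90 from its hinge along the leaf. Shut, at own (x, y) = (-104, -50) of the cabinet; axes then as the cabinet's, turning with the leaf.
- pepper_mill: Bystander: dark wooden pepper mill, 58 in diameter, 170 high, standing beside the cabinet. Origin: centre of its underside.
- salt_box: Bystander: round wooden salt box, 91 in diameter, 80 high, standing beside the cabinet. Origin: centre of its underside.

How it is judged:
By the outcome, as a careful person would: the job done as asked, in the order asked, and still so for the second after the job is handed in, with the robot touching nothing.
It also fails if it takes over 51 s, if anything falls off the work surface, if the arm or the gripper's body presses on something with over 40 N, if the wrist force passes 120 N, or if a joint passes its speed limit or range.

### The arm

A 6-joint arm with a two-finger parallel gripper is mounted at the origin on a cart in front of the work surface, level with it; the furniture and walls round the work are solid. World frame = base frame: x ahead of the robot, y to its left, z up, the work surface at z = 0. Lengths are in m, angles in rad, forces in N, time in s.
With the tool pointing down it reaches from about 0.25 to 0.725 m from the base axis. Payload 4 kg.
Tool frame: the origin (TCP) lies midway between the tips of the shut fingers; the grasp point (between the pads) lies 19 mm behind it; y points along the fingers, x is the direction in which the jaws open and shut, and the axes are right-handed (so a half turn about y gives the same grasp; the last joint's range is limited). The gripper opens to 85 mm and grips with 20 to 120 N. Pads are 22 mm wide; open, the fingers measure 114 mm over their backs; the gripper's body (76 mm by 85 mm) begins 54 mm behind the grasp point. The pads swing forward as they close: fully open they stand 13 mm farther back than shut.
Start: joints at [1.255, 0.241, 0.005, 1.335, 0, 1.571], TCP at [0.155, 0.475, 0.231] pointing down, gripper open.
Joint ranges: [-2.72, 2.72], [-1.05, 1.87], [-1.09, 1.28], [-1.99, 2.15], [-1.42, 1.44], [-3.14, 3.14]. Speed limits (rad/s): [2.79, 2.79, 3.14, 3.14, 3.14, 3.14].

### API

Orientations are given as a unit quaternion [x, y, z, w].
In Python, from workcell import bot gives the robot as it stands. The module is installed in compiled form; this text tells all that it offers.
- The arm moves only by the shell command python3 -m inch 'ROWS'. ROWS is text: rows parted by semicolons, each of 7 numbers parted by spaces: the turn, a rotation vector about the tool's x, y, z in degrees, then the shift along the tool's x, y, z in mm, then the closure, from 0 (fully open) to 1 (shut). In form: ax ay az dx dy dz fingers; .... A call has 1 to 12 rows; each row shifts and turns the commanded pose from where the row before left it, along the tool's axes as they then stand; what a row does not reach is not made up. A row lasts 1/8 s, in which the tool goes at most 62.5 mm and 10.7 degrees, less where a joint would pass 70% of its speed; a pose out of reach is approached as far as the arm can. A call with a gripper value outside its range is refused whole. The fingers move at their own pace and stop on an object; the grip force is fixed at half the most. Time passes only in rows, so rows that do not move let the fingers close. It gives the time, the measured TCP pose, the force and the opening at its end, in the units of the state.
- bot.get_obs(): the state, without advancing time (a new reading comes with each control period).
- bot.camera(name): name is "scene" or "side" or "wrist"; returns a dict with "color" (400x640x3 uint8, blue, green, red), "fx", "fy", "cx", "cy" (pixels), "extrinsics" (4x4, takes a point from world to camera coordinates). Camera axes: x right, y up, looking along -z (the intrinsics and any distortion apply to the point x, -y, -z); pixel columns grow to the right and rows downward; lengths in m; the calibration is good to about 2 mm. A picture is of the moment at which its call begins. There is no depth.
- bot.job_done(): hands the job in, once; it reports no verdict.
Trained networks look in the newest picture that a camera, given by its name, has taken for a name from the list of things; names that differ only in an ending like _2 or _b are one class to them, and where a whole thing is asked for, a point or a joint stands for the part that bears it (a point fixed in the world has none). Each returns a list of dicts, best first, with "conf" (0 to 1); they miss things now and then, are a little off and sometimes report something else, mostly with a low value. They report only what shows in the picture. A call takes as long as a camera call.
- bot.look_for(name, camera): "extent" ([left, top, right, bottom] in pixels, round what is visible of it).
- bot.cut_out(name, camera): "region" (400x640 bool, what is visible of it) and "extent" ([left, top, right, bottom] in pixels, round what is visible of it).
- bot.spot_point(name, camera): "point" ([column, row] in pixels: a listed point, or the origin of a listed thing).
The state is a dict: "clock": time; "joint_pos": joint angles; "joint_vel": joint speeds; "tau": joint torques, N m; "eef_pos": TCP position; "tool_rot": TCP orientation; "ft_force": force on the tool from outside, world axes, zero at the start; "ft_torque": the same for the moment, N m; "grip_width": finger opening in m.
Only numpy, scipy, OpenCV 4.12 (cv2) and the standard library are available. Lean on these libraries where they do the work, as an engineer would, in place of code of your own. Each camera call takes 0.05 s, during which the arm holds its last target.

## Working session

There is one attempt and no reset: what is moved stays moved. The work goes in short steps, Python scripts to look and compute and a shell command to move; the robot and the scene stay as the last step left them, time stands still between calls to the robot, and variables do not carry over. Pictures are saved under pics/ and viewed, and the job is handed in when it is done.

```bash
mkdir -p pics; ls; cat > h.py <<'E'
import numpy as np,cv2
from workcell import bot
def snap(n,f):
    c=bot.camera(n); cv2.imwrite('pics/'+f,c['color']); return c
E
python3 - <<'E'
from h import *
o=bot.get_obs(); print(o)
for n in ['scene','side','wrist']:
    c=snap(n,n+'0.png'); print(n,c['fx'],c['fy'],c['cx'],c['cy'],np.round(c['extrinsics'],4).tolist(),[k for k in c])
    for t in ['strip_leaf_handle','plain_leaf_handle','spice_cabinet','pepper_mill','salt_box']:
        print(t,[(np.round(r['point']).tolist(),round(r['conf'],2)) for r in bot.spot_point(t,n)][:3])
E
```

```text
pics
{'clock': 0.0, 'joint_pos': array([ 1.25499797e+00,  2.41425374e-01,  3.71073301e-03,  1.33520500e+00,
       -2.05744690e-05,  1.57080758e+00]), 'joint_vel': array([ 7.84776223e-06,  1.04587295e-03,  5.07828349e-04, -1.50504461e-04,
        3.89924232e-04,  1.63836273e-03]), 'tau': array([ 9.00663981e-04, -3.72312355e+01,  2.52411872e+01,  1.70302845e-02,
       -1.27521721e-04, -4.99767779e-06]), 'eef_pos': array([0.15509452, 0.47466293, 0.23040163]), 'tool_rot': array([ 0.57285049,  0.4145511 , -0.41575794, -0.5719572 ]), 'ft_force': array([ 0.39861298, -0.38971448, -0.69567261]), 'ft_torque': array([-0.01577368, -0.02468217, -0.02726497]), 'grip_width': 0.08523283088239293}
scene 514.645278970365 514.645278970365 318.81182667453 194.18807458312756 [[0.6563, -0.7545, -0.0006, -0.3174], [0.3486, 0.3025, 0.8871, -0.3129], [-0.6691, -0.5824, 0.4616, -1.0437], [0.0, 0.0, 0.0, 1.0]] ['color', 'fx', 'fy', 'cx', 'cy', 'extrinsics']
strip_leaf_handle [([298.0, 190.0], 0.74)]
plain_leaf_handle [([322.0, 208.0], 0.6)]
spice_cabinet [([337.0, 236.0], 0.96)]
pepper_mill [([291.0, 205.0],
[... 162 characters left out ...]
0.428, 0.3024, 0.8517, -0.3495], [-0.6798, -0.5132, 0.5239, -0.8076], [0.0, 0.0, 0.0, 1.0]] ['color', 'fx', 'fy', 'cx', 'cy', 'extrinsics']
strip_leaf_handle [([296.0, 201.0], 0.75)]
plain_leaf_handle [([326.0, 218.0], 0.95)]
spice_cabinet [([340.0, 241.0], 0.81)]
pepper_mill [([288.0, 209.0], 0.6)]
salt_box [([410.0, 274.0], 0.91), ([288.0, 211.0], 0.2)]
wrist 326.8285186737786 326.8285186737786 321.5058376654687 201.14484852778207 [[0.3112, 0.9504, 0.0003, -0.5001], [-0.9154, 0.2998, -0.2686, 0.0336], [-0.2554, 0.0833, 0.9632, -0.3774], [0.0, 0.0, 0.0, 1.0]] ['color', 'fx', 'fy', 'cx', 'cy', 'extrinsics']
strip_leaf_handle []
plain_leaf_handle []
spice_cabinet []
pepper_mill []
salt_box []
```

View pics/scene0.png

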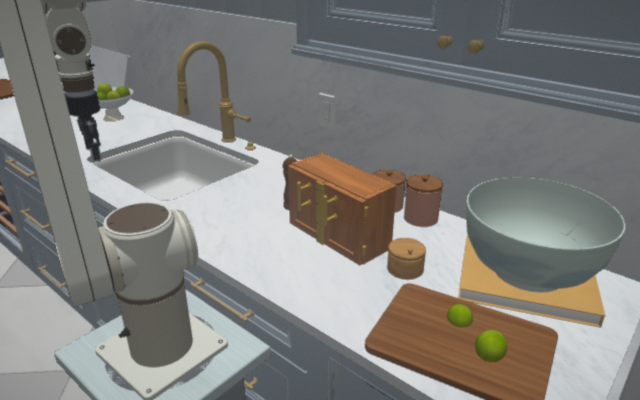

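View pics/side0.png

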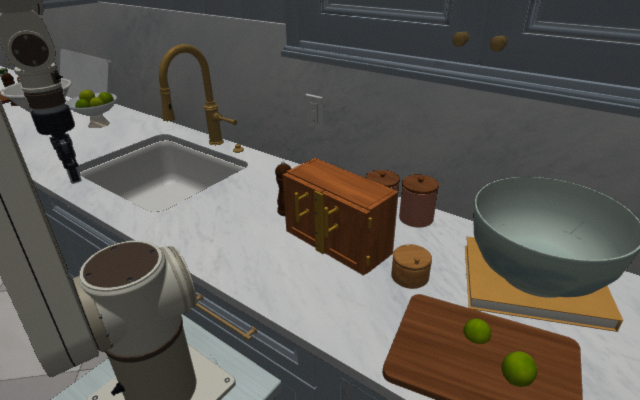

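```bash
python3 - <<'E'
from h import *
C={n:bot.camera(n) for n in ['scene','side']}
def ray(c,p):
    E=c['extrinsics'];R=E[:3,:3];o=-R.T@E[:3,3]
    d=R.T@np.array([(p[0]-c['cx'])/c['fx'],-(p[1]-c['cy'])/c['fy'],-1]);return o,d
for t,z in [('strip_leaf_handle',.15),('plain_leaf_handle',.15),('spice_cabinet',0),('pepper_mill',0),('salt_box',0)]:
    for n in C:
        for r in bot.spot_point(t,n)[:1]:
            o,d=ray(C[n],r['point']); s=(z-o[2])/d[2]; print(t,n,np.round(o+s*d,4),r['conf'])
for n in C: print(ray(C[n],[320,200])[0])
E
```

```text
strip_leaf_handle scene [0.4759 0.0663 0.15  ] 0.56
strip_leaf_handle side [0.4767 0.064  0.15  ] 0.76
plain_leaf_handle scene [ 0.4567 -0.0432  0.15  ] 0.8
plain_leaf_handle side [ 0.4684 -0.0388  0.15  ] 0.97
spice_cabinet scene [ 0.5565 -0.011   0.    ] 0.8
spice_cabinet side [0.5737 0.     0.    ] 0.59
pepper_mill scene [0.6068 0.2105 0.    ] 0.59
pepper_mill side [0.6206 0.2043 0.    ] 0.76
salt_box scene [ 0.5551 -0.2301  0.    ] 0.74
salt_box side [ 0.5586 -0.2215  0.    ] 0.93
[-0.38099369 -0.75272101  0.75912362]
[-0.22765998 -0.54059252  0.71666543]
```

The scene and side pictures show the cabinet shut. In scene0 its top spans roughly (289,165) to (396,185), with the mill at (290,185) on the left and the salt box at (407,258) on the right. I'll zoom in to fit its pose.

```bash
python3 - <<'E'
import cv2
for n in ['scene','side']:
    i=cv2.imread(f'pics/{n}0.png')[145:295,270:440]
    i=cv2.resize(i,None,fx=4,fy=4,interpolation=cv2.INTER_CUBIC)
    for k in range(0,170,20): cv2.putText(i,str(270+k),(k*4,10),0,.35,(255,255,255),1); cv2.line(i,(k*4,0),(k*4,600),(90,90,90),1)
    for k in range(0,150,20): cv2.putText(i,str(145+k),(0,k*4+10),0,.35,(255,255,255),1); cv2.line(i,(0,k*4),(680,k*4),(90,90,90),1)
    cv2.imwrite(f'pics/{n}z.png',i)
E
```

```text
(no output)
```

View pics/scenez.png

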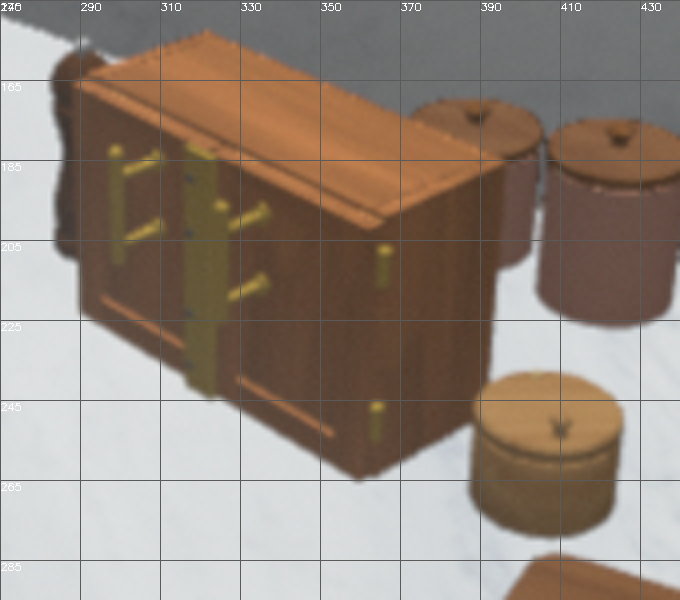

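View pics/sidez.png

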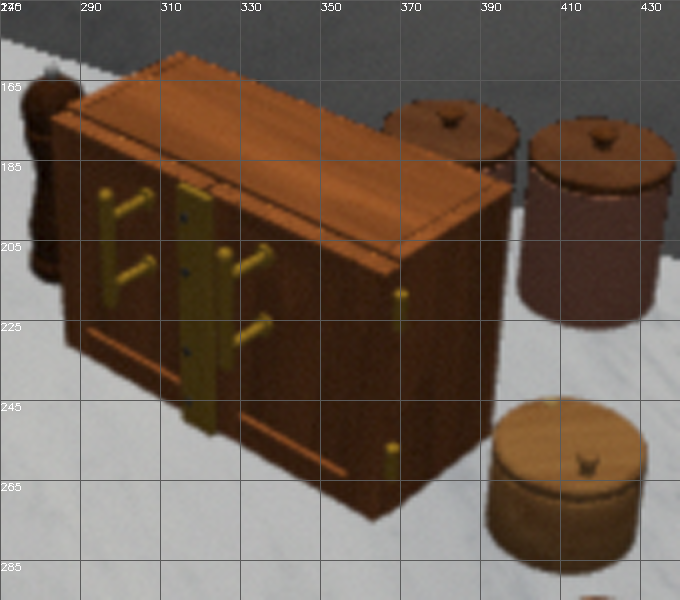

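```bash
python3 - <<'E'
from h import *
from scipy.optimize import least_squares
P=np.array([[-69,140,187],[-69,-140,187],[55,-140,190],[55,140,190],[-104,50,181],[-104,-50,181],[-69,-140,3]])/1000
U={'scene':[[289.3,166.5],[362,202.3],[396,185],[322,153],[299,182.5],[325.3,196.3],[360,264.5]],
'side':[[283.5,174],[367,213.3],[397.5,191.5],[315.3,158.3],[296.5,193.3],[326.3,208],[363.5,275]]}
C={n:bot.camera(n) for n in U}
def W(q): 
    c,s=np.cos(q[2]),np.sin(q[2]); R=np.array([[c,-s,0],[s,c,0],[0,0,1]]); return P@R.T+[q[0],q[1],0]
def proj(c,X):
    Y=X@c['extrinsics'][:3,:3].T+c['extrinsics'][:3,3]
    return np.c_[c['cx']+c['fx']*Y[:,0]/-Y[:,2],c['cy']-c['fy']*Y[:,1]/-Y[:,2]]
for names in (['scene'],['side'],['scene','side']):
    f=lambda q:np.concatenate([(proj(C[n],W(q))-U[n]).ravel() for n in names])
    r=least_squares(f,[.57,0,0],loss='soft_l1'); print(names,r.x,np.round(f(r.x).reshape(-1,2),1).tolist())
    print(W(r.x)[4:6])
def ray(c,p):
    E=c['extrinsics'];R=E[:3,:3];o=-R.T@E[:3,3]
    d=R.T@np.array([(p[0]-c['cx'])/c['fx'],-(p[1]-c['cy'])/c['fy'],-1]);return o,d
# arm link check
from scipy.spatial.transform import Rotation as R
print(R.from_quat(bot.get_obs()['tool_rot']).as_matrix().round(3))
E
```

```text
['scene'] [ 0.57076465 -0.00454355 -0.12887325] [[-1.6, -1.1], [0.4, -0.1], [1.4, 0.3], [-0.1, -0.5], [0.0, -0.3], [0.1, -0.5], [-0.4, 2.4]]
[[ 0.47405293  0.05840756  0.181     ]
 [ 0.46120124 -0.04076317  0.181     ]]
['side'] [ 0.56918444 -0.00477951 -0.1238922 ] [[-1.6, -0.2], [-0.1, 0.2], [1.9, 0.0], [-0.1, -1.0], [-0.2, -0.7], [0.1, -0.6], [0.2, 1.8]]
[[ 0.47216035  0.0576891   0.181     ]
 [ 0.4598028  -0.04154442  0.181     ]]
['scene', 'side'] [ 0.56991239 -0.00470318 -0.12618383] [[-1.9, -0.9], [0.4, 0.1], [1.3, 0.4], [-0.4, -0.4], [-0.1, -0.2], [0.0, -0.4], [-0.4, 2.6], [-1.3, -0.3], [-0.1, 0.1], [2.0, -0.1], [0.1, -1.1], [-0.1, -0.9], [0.2, -0.8], [0.2, 1.7]]
[[ 0.47303172  0.05798761  0.181     ]
 [ 0.4604468  -0.04121733  0.181     ]]
[[ 0.311  0.    -0.951]
 [ 0.951  0.     0.311]
 [ 0.    -1.     0.   ]]
```

```bash
python3 -m inch '0 -5.5 0 0 0 0 0; 0 -5.4 0 0 0 0 0; 0 0 0 -37 0 -37 0; 0 0 0 -37 0 -37 0; 0 0 0 -37 0 -37 0; 0 0 0 -37 0 -37 0; 0 0 0 -37 0 -37 0; 0 0 0 -37 0 -37 0; 0 0 0 -37 0 -37 0; 0 0 0 -37 0 -37 0;0 0 0 -37 0 -37 0; 0 0 0 0 0 0 0'
cat >> h.py <<'E'
from scipy.spatial.transform import Rotation as Ro
CAB=np.array([.570,-.0047]); YAW=-.126
def r2(a): return np.array([[np.cos(a),-np.sin(a)],[np.sin(a),np.cos(a)]])
def own(x,y): return CAB+r2(YAW)@np.array([x,y])
def handle(side,th,gap=.035):
    s=1 if side=='L' else -1
    return own(*(np.array([-.055,s*.14])+r2(-s*th)@np.array([-.014-gap,-s*.09])))
def delta(tx,ty,tz,ang=None):
    o=bot.get_obs(); M=Ro.from_quat(o['tool_rot']).as_matrix()
    print('tool d mm',(M.T@(np.array([tx,ty,tz])-o['eef_pos'])*1000).round(1),'pos',o['eef_pos'].round(4),'xang',np.degrees(np.arctan2(M[1,0],M[0,0])).round(1),'q',o['joint_pos'].round(2),'F',o['ft_force'].round(1),'w',o['grip_width'].round(4),'t',o['clock'])
E
python3 - <<'E'
from h import *
h=handle('L',0);print(h); delta(*h,.131)
E
```

```text
clock: 3.1
eef_pos: [0.4457, 0.1006, 0.2312]
tool_rot: [0.532, 0.466, -0.466, -0.532]
ft_force: [-0.6, -0.1, -0.3]
grip_width: 0.0856
[0.4731078  0.05797298]Traceback (most recent call last):
  File "<stdin>", line 2, in <module>
  File "h.py", line 14, in delta
    print('tool d mm',(M.T@(np.array([tx,ty,tz])-o['eef_pos'])*1000).round(1),'pos',o['eef_pos'].round(4),'xang',np.degrees(np.arctan2(M[1,0],M[0,0])).round(1),'q',o['joint_pos'].round(2),'F',o['ft_force'].round(1),'w',o['grip_width'].round(4),'t',o['clock'])
                                                                                                                                                                                                                           ^^^^^^^^^^^^^^^^^^^^^
AttributeError: 'float' object has no attribute 'round'
```

```bash
sed -i "s/o\['grip_width'\].round(4)/round(o['grip_width'],4)/" h.py
python3 -m inch '0 0 0 -19 0 -16 0; 0 0 0 -20 0 -16 0; 0 0 0 0 0 0 0'
python3 - <<'E'
from h import *
h=handle('L',0); delta(*h,.131)
c=snap('wrist','w1.png');E=c['extrinsics']
for s in 'LR':
    for z in (.181,.15):
        Y=E[:3,:3]@np.r_[handle(s,0),z]+E[:3,3]; print(s,z,c['cx']+c['fx']*Y[0]/-Y[2],c['cy']-c['fy']*Y[1]/-Y[2])
snap('scene','s1.png')
E
```

```text
clock: 3.48
eef_pos: [0.4709, 0.0603, 0.2312]
tool_rot: [-0.531, -0.467, 0.467, 0.531]
ft_force: [0.7, 0.4, 0.0]
grip_width: 0.085
tool d mm [ -2.1 100.2  -2.5] pos [0.4709 0.0603 0.2312] xang 82.7 q [ 0.13  0.19 -0.06  1.32  0.    0.25] F [0.7 0.4 0. ] w 0.085 t 3.475
L 0.181 317.9246474973198 228.45995344840492
L 0.15 318.3650110459162 213.32460148301203
R 0.181 157.46816575246422 228.70617410439317
R 0.15 178.42525996644756 213.539389944331
```

View pics/w1.png

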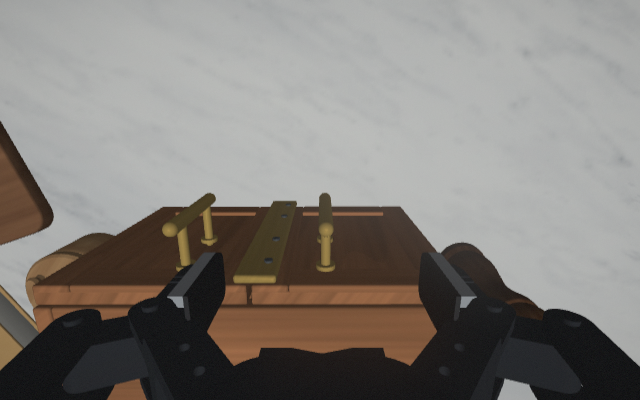

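View pics/s1.png

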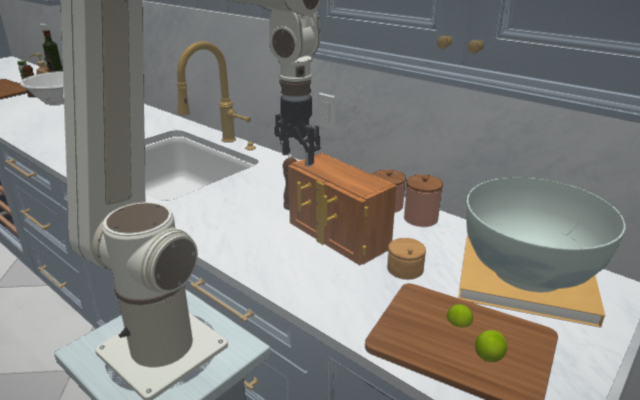

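The wrist picture shows the left bar's top at (326,230), about 3 mm off the jaw midplane at column 321. The right bar's top is at (170,230). I'll shift +3 mm in x and go down.

```bash
sed -i 's/CAB=.*/CAB=np.array([.5706,.0003]); YAW=-.126/;s/; YAW=-.126; YAW=-.126/; YAW=-.126/' h.py
python3 -m inch '0 0 0 3 0 -2.5 0; 0 0 0 0 25 0 0;0 0 0 0 25 0 0;0 0 0 0 25 0 0;0 0 0 0 23 0 0.3;0 0 0 0 0 0 0.6'
python3 - <<'E'
from h import *
h=handle('L',0); delta(*h,.131)
snap('wrist','w2.png')
snap('side','d2.png')
E
```

```text
clock: 4.32
eef_pos: [0.4719, 0.0638, 0.1318]
tool_rot: [-0.529, -0.467, 0.469, 0.531]
ft_force: [-0.7, 0.5, 1.4]
grip_width: 0.0516
tool d mm [-0.6  0.8 -1.9] pos [0.4719 0.0638 0.1318] xang 82.9 q [ 0.13  0.27 -0.23  1.08  0.    0.26] F [-0.7  0.5  1.4] w 0.0516 t 4.325
```

View pics/w2.png

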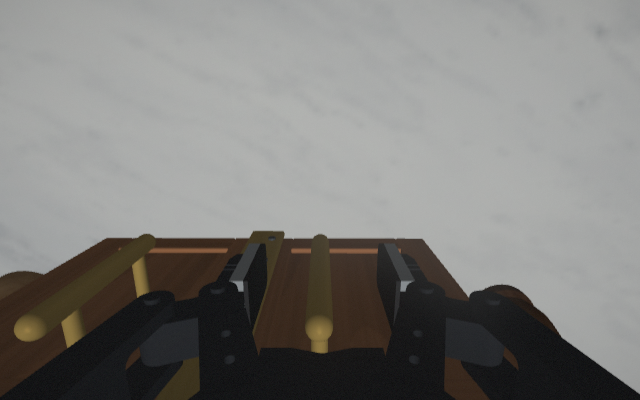

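View pics/d2.png

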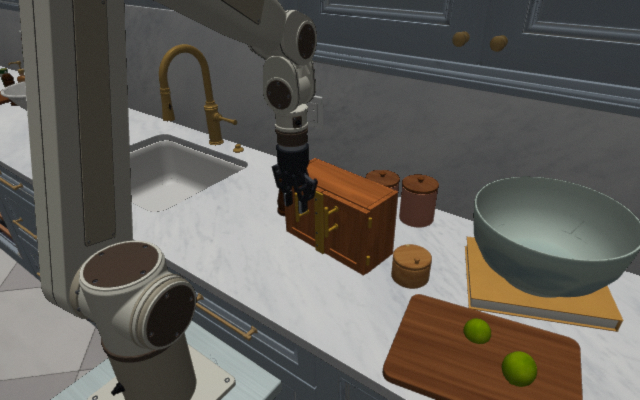

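The bar, at (319,325), lies centred between the pads at columns 255 and 395. Closing the fingers.

```bash

python3 -m inch '0 0 0 0 0 -1.5 1;0 0 0 0 0 0 1;0 0 0 0 0 0 1;0 0 0 0 0 0 1'
python3 - <<'E'
from h import *
h=handle('L',0); delta(*h,.131)
snap('wrist','w3.png')
p=handle('L',0)
for k in range(1,13):
    th=np.radians(8.5*k); a=np.radians(82.8-8.5*(k-1)); q=handle('L',th); d=(q-p)*1000
    a2=a-np.radians(8.5)
    # row: rotate then shift? print in both start and end axes
    f=lambda a:(round(d@[np.cos(a),np.sin(a)],1), round(d@[-np.sin(a),np.cos(a)],1))
    print(k,q.round(3),'start axes x,z',f(a),'end',f(a2)); p=q
E
```

```text
clock: 4.92
eef_pos: [0.476, 0.0625, 0.1346]
tool_rot: [0.531, 0.468, -0.467, -0.53]
ft_force: [-1.6, -2.3, 5.0]
grip_width: 0.0086
tool d mm [0.2 3.6 2.3] pos [0.476  0.0625 0.1346] xang 82.8 q [ 0.13  0.27 -0.22  1.08 -0.    0.26] F [-1.6 -2.3  5. ] w 0.0086 t 4.925
1 [0.462 0.073] start axes x,z (np.float64(8.2), np.float64(12.8)) end (np.float64(6.3), np.float64(13.8))
2 [0.452 0.084] start axes x,z (np.float64(8.2), np.float64(12.8)) end (np.float64(6.3), np.float64(13.8))
3 [0.444 0.097] start axes x,z (np.float64(8.2), np.float64(12.8)) end (np.float64(6.3), np.float64(13.8))
4 [0.437 0.111] start axes x,z (np.float64(8.2), np.float64(12.8)) end (np.float64(6.3), np.float64(13.8))
5 [0.433 0.125] start axes x,z (np.float64(8.2), np.float64(12.8)) end (np.float64(6.3), np.float64(13.8))
6 [0.431 0.14 ] start axes x,z (np.float64(8.2), np.float64(12.8)) end (np.float64(6.3), np.float64(13.8))
7 [0.432 0.156] start axes x,z (np.float64(8.2), np.float64(12.8)) end (np.float64(6.3), np.float64(13.8))
8 [0.434 0.171] start axes x,z (np.float64(8.2), np.float64(12.8)) end (np.float64(6.3), np.float64(13.8))
9 [0.439 0.185] start axes x,z (np.float64(8.2), np.float64(12.8)) end (np.float64(6.3), np.float64(13.8))
10 [0.446 0.199] start axes x,z (np.float64(8.2), np.float64(12.8)) end (np.float64(6.3), np.float64(13.8))
11 [0.454 0.211] start axes x,z (np.float64(8.2), np.float64(12.8)) end (np.float64(6.3), np.float64(13.8))
12 [0.465 0.222] start axes x,z (np.float64(8.2), np.float64(12.8)) end (np.float64(6.3), np.float64(13.8))
```

View pics/w3.png

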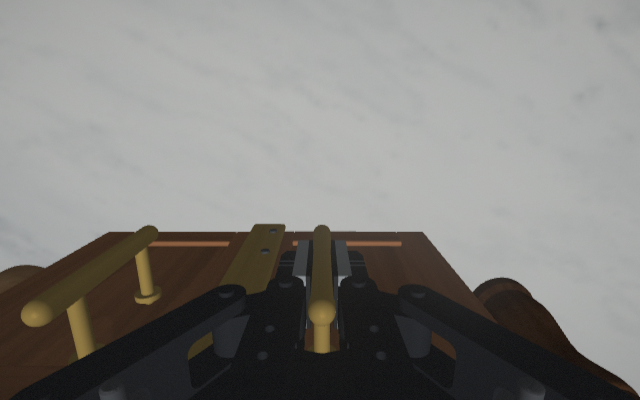

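The grip is on: width 8.6 mm on the 10 mm bar, which stands at (321,310) between the pads. Now pulling along the arc.

```bash

python3 -m inch '0 4.25 0 4 0 6.5 1;0 4.25 0 4 0 6.5 1;0 8.5 0 7.3 0 13.3 1;0 8.5 0 7.3 0 13.3 1;0 0 0 0 0 0 1'
python3 - <<'E'
from h import *
h=handle('L',np.radians(25.5)); delta(*h,.1346)
E
```

```text
clock: 5.6
eef_pos: [0.4459, 0.0973, 0.1346]
tool_rot: [0.621, 0.341, -0.337, -0.62]
ft_force: [3.9, 1.7, 0.1]
grip_width: 0.0077
tool d mm [-1.5  0.   1.6] pos [0.4459 0.0973 0.1346] xang 57.3 q [ 0.21  0.22 -0.29  1.06  0.    0.78] F [3.9 1.7 0.1] w 0.0077 t 5.6
```

```bash

python3 -m inch '0 8.5 0 6.8 0 13.5 1;0 8.5 0 6.8 0 13.5 1;0 8.5 0 7.0 0 13.4 1;0 8.5 0 7.0 0 13.4 1;0 0 0 0 0 0 1'
python3 - <<'E'
from h import *
h=handle('L',np.radians(59.5)); delta(*h,.1346)
snap('side','d4.png')
E
```

```text
clock: 6.22
eef_pos: [0.4344, 0.1538, 0.1347]
tool_rot: [0.694, 0.148, -0.137, -0.692]
ft_force: [20.7, -0.6, -11.2]
grip_width: 0.0086
tool d mm [-1.9  0.1  2.7] pos [0.4344 0.1538 0.1347] xang 23.3 q [ 0.34  0.22 -0.28  1.05 -0.01  1.51] F [ 20.7  -0.6 -11.2] w 0.0086 t 6.225
```

View pics/d4.png

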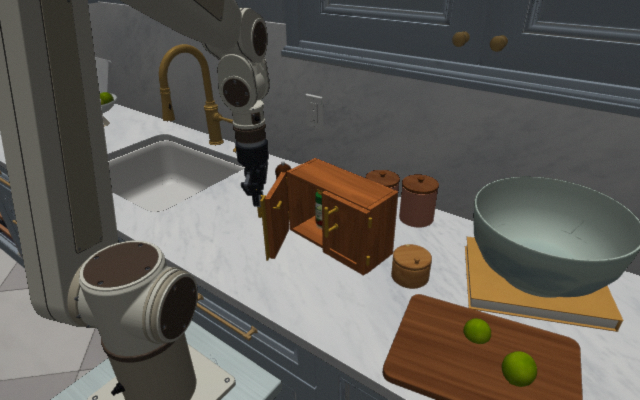

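The side picture shows the left leaf about 60° open. The 20 N along x means the hinge sits about 3 mm further +x than in my model, so I'll correct for that and carry on.

```bash
sed -i 's/CAB=np.array(\[.5706/CAB=np.array([.5735/' h.py
python3 -m inch '0 8.5 0 10 0 12 1;0 8.5 0 7.4 0 13.3 1;0 8.5 0 7.4 0 13.3 1;0 0 0 0 0 0 1'
python3 - <<'E'
from h import *
h=handle('L',np.radians(85)); delta(*h,.1346)
E
```

```text
clock: 6.78
eef_pos: [0.4471, 0.1955, 0.1347]
tool_rot: [0.708, -0.01, 0.019, -0.706]
ft_force: [17.6, -7.0, -3.9]
grip_width: 0.0081
tool d mm [1.3 0.1 3.1] pos [0.4471 0.1955 0.1347] xang -2.3 q [ 0.42  0.27 -0.21  1.07 -0.01  2.03] F [17.6 -7.  -3.9] w 0.0081 t 6.775
```

```bash

python3 -m inch '0 8.5 0 9.5 0 13.3 1;0 8.5 0 8 0 13.3 1;0 0 0 0 0 0 1'
python3 - <<'E'
from h import *
h=handle('L',np.radians(102)); delta(*h,.1346)
snap('side','d5.png'); snap('wrist','w5.png')
E
```

```text
clock: 7.15
eef_pos: [0.4655, 0.2195, 0.1346]
tool_rot: [0.698, -0.115, 0.122, -0.696]
ft_force: [10.0, -8.1, 0.5]
grip_width: 0.0081
tool d mm [1.2 0.1 3.1] pos [0.4655 0.2195 0.1346] xang -19.3 q [ 0.44  0.33 -0.14  1.1  -0.01  2.35] F [10.  -8.1  0.5] w 0.0081 t 7.15
```

View pics/d5.png

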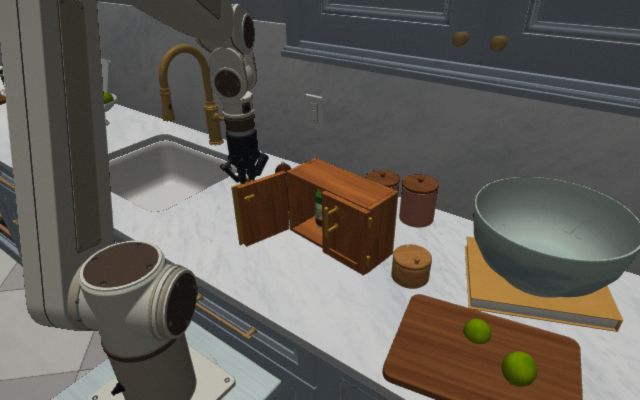

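View pics/w5.png

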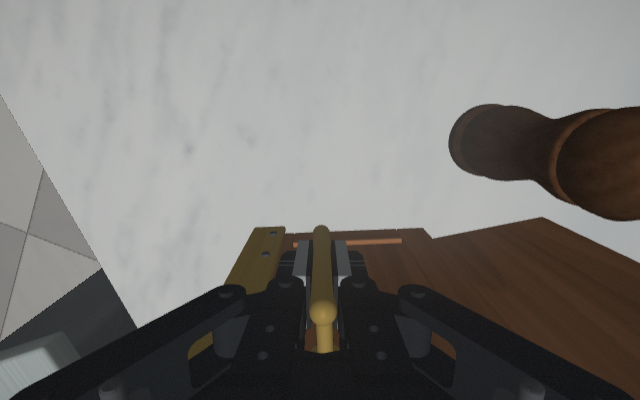

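The side picture shows the left leaf just past square. Releasing and lifting.

```bash

python3 -m inch '0 0 0 0 0 0 0.5;0 0 0 0 0 0 0.5;0 0 0 0 0 0 0.4;0 0 0 0 -25 0 0.4;0 0 0 0 -25 0 0.4;0 0 0 0 -25 0 0.4;0 0 0 0 -25 0 0.4;0 0 0 0 -5 0 0;0 0 0 0 0 0 0'
python3 - <<'E'
from h import *
h=handle('R',0); delta(*h,.235); print(h)
E
```

```text
clock: 8.38
eef_pos: [0.4601, 0.2209, 0.2379]
tool_rot: [0.697, -0.118, 0.118, -0.697]
ft_force: [-0.5, 0.1, 0.7]
grip_width: 0.0843
tool d mm [  88.2    2.9 -241.6] pos [0.4601 0.2209 0.2379] xang -19.2 q [0.45 0.26 0.05 1.36 0.   2.35] F [-0.5  0.1  0.7] w 0.0843 t 8.375
[ 0.46404112 -0.03623427]
```

```bash

python3 -m inch '0 0 0 14.7 0 -40.3 0;0 0 0 14.7 0 -40.3 0;0 0 0 14.7 0 -40.3 0;0 0 0 14.7 0 -40.3 0;0 0 0 14.7 0 -40.3 0;0 0 0 14.7 0 -40.3 0;0 -10.2 0 0 0 0 0;0 -10.2 0 0 0 0 0;0 -10.2 0 0 0 0 0;0 -10.2 0 0 0 0 0;0 -10.2 0 0 0 0 0;0 -10.2 0 0 0 0 0'
python3 -m inch '0 -10.2 0 0 0 0 0;0 -10.2 0 0 0 0 0;0 -10.2 0 0 0 0 0;0 -10.2 0 0 0 0 0;0 0 0 0 0 0 0'
python3 - <<'E'
from h import *
h=handle('R',0); delta(*h,.134)
c=snap('wrist','w6.png');E=c['extrinsics']
Y=E[:3,:3]@np.r_[h,.181]+E[:3,3]; print(c['cx']+c['fx']*Y[0]/-Y[2],c['cy']-c['fy']*Y[1]/-Y[2],c['cx'])
snap('side','d6.png')
E
```

```text
clock: 9.88
eef_pos: [0.4631, -0.0364, 0.2366]
tool_rot: [-0.659, -0.254, 0.256, 0.66]
ft_force: [-0.2, -0.2, -0.1]
grip_width: 0.0856
clock: 10.5
eef_pos: [0.4633, -0.0364, 0.2369]
tool_rot: [-0.53, -0.466, 0.468, 0.532]
ft_force: [-0.3, -0.1, 0.4]
grip_width: 0.0852
tool d mm [  0.3 102.9  -1. ] pos [ 0.4633 -0.0364  0.2369] xang 82.7 q [-0.08  0.17 -0.07  1.33  0.    0.05] F [-0.3 -0.1  0.4] w 0.0852 t 10.5
321.689708078819 222.9876289101701 321.5058376654687
```

View pics/w6.png

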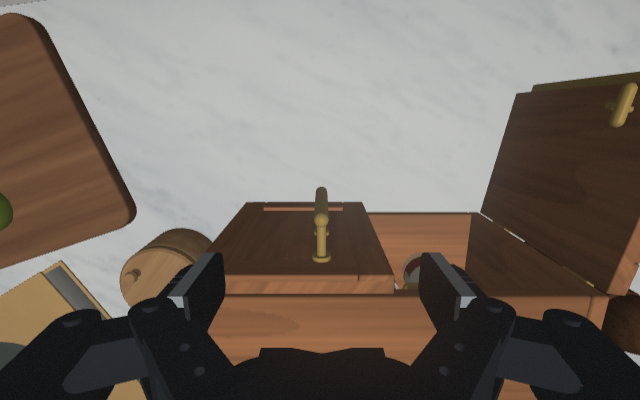

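View pics/d6.png

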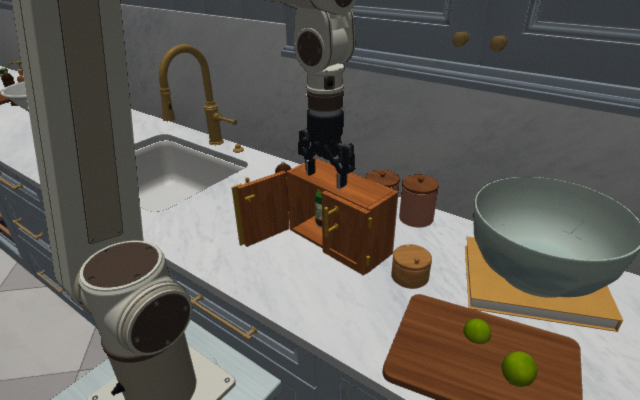

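The wrist picture shows the right bar's top at (321,221), against a prediction of (321.7,223). The left leaf still stands open at the right of the picture. Going down and closing.

```bash

python3 -m inch '0 0 0 0 26 -1 0;0 0 0 0 26 0 0;0 0 0 0 26 0 0;0 0 0 0 25 0 0.3;0 0 0 0 0 0 0.6;0 0 0 0 0 0 1;0 0 0 0 0 0 1;0 0 0 0 0 0 1;0 0 0 0 0 0 1'
python3 - <<'E'
from h import *
h=handle('R',0); delta(*h,.134)
snap('wrist','w7.png')
for k in (0,25.5,59.5,85,102): print(k,handle('R',np.radians(k)))
E
```

```text
clock: 11.72
eef_pos: [0.466, -0.0372, 0.1366]
tool_rot: [0.531, 0.468, -0.467, -0.53]
ft_force: [-0.1, -1.7, 6.0]
grip_width: 0.008
tool d mm [0.7 2.6 2.1] pos [ 0.466  -0.0372  0.1366] xang 82.8 q [-0.08  0.24 -0.25  1.07 -0.    0.05] F [-0.1 -1.7  6. ] w 0.008 t 11.725
0 [ 0.46404112 -0.03623427]
25.5 [ 0.42658505 -0.06159066]
59.5 [ 0.40017318 -0.11537697]
85 [ 0.4030106  -0.16051955]
102 [ 0.41573956 -0.18800884]
```

View pics/w7.png

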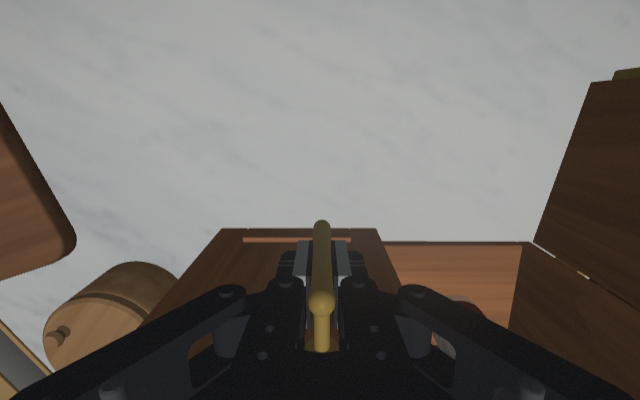

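The right bar is gripped at (321,305). Mirror-image arc.

```bash

python3 -m inch '0 -4.25 0 -4 0 6.5 1;0 -4.25 0 -3.7 0 6.6 1;0 -8.5 0 -7.3 0 13.3 1;0 -8.5 0 -7.3 0 13.3 1;0 0 0 0 0 0 1'
python3 - <<'E'
from h import *
h=handle('R',np.radians(25.5)); delta(*h,.1366)
E
```

```text
clock: 12.4
eef_pos: [0.4284, -0.0618, 0.1366]
tool_rot: [0.417, 0.573, -0.573, -0.412]
ft_force: [3.5, -4.4, 0.8]
grip_width: 0.0084
tool d mm [0.8 0.  1.6] pos [ 0.4284 -0.0618  0.1366] xang 108.3 q [-0.14  0.17 -0.34  1.05 -0.   -0.46] F [ 3.5 -4.4  0.8] w 0.0084 t 12.4
```

```bash

python3 -m inch '0 -8.5 0 -7.3 0 13.2 1;0 -8.5 0 -7.3 0 13.2 1;0 -8.5 0 -7.3 0 13.2 1;0 -8.5 0 -7.4 0 13.2 1;0 0 0 0 0 0 1'
python3 - <<'E'
from h import *
h=handle('R',np.radians(59.5)); delta(*h,.1366)
E
```

```text
clock: 13.02
eef_pos: [0.4017, -0.1136, 0.1367]
tool_rot: [0.232, 0.67, -0.668, -0.225]
ft_force: [11.2, -3.0, -4.9]
grip_width: 0.0083
tool d mm [0.1 0.1 2.3] pos [ 0.4017 -0.1136  0.1367] xang 142.3 q [-0.28  0.14 -0.38  1.04  0.   -1.19] F [11.2 -3.  -4.9] w 0.0083 t 13.025
```

```bash

python3 -m inch '0 -8.5 0 -8.5 0 13 1;0 -8.5 0 -7.6 0 13.3 1;0 -8.5 0 -7.6 0 13.3 1;0 0 0 0 0 0 1'
python3 - <<'E'
from h import *
h=handle('R',np.radians(85)); delta(*h,.1366)
E
```

```text
clock: 13.52
eef_pos: [0.4032, -0.1583, 0.1366]
tool_rot: [0.079, 0.704, -0.702, -0.071]
ft_force: [11.1, 3.0, -1.6]
grip_width: 0.0084
tool d mm [-0.3  0.   2.2] pos [ 0.4032 -0.1583  0.1366] xang 167.8 q [-0.38  0.17 -0.34  1.05  0.   -1.74] F [11.1  3.  -1.6] w 0.0084 t 13.525
```

```bash

python3 -m inch '0 -8.5 0 -8.8 0 13.5 1;0 -8.5 0 -8 0 13.5 1;0 0 0 0 0 0 1'
python3 - <<'E'
from h import *
h=handle('R',np.radians(102)); delta(*h,.1366)
snap('side','d8.png')
E
```

```text
clock: 13.9
eef_pos: [0.4155, -0.1865, 0.1366]
tool_rot: [-0.027, 0.707, -0.706, 0.033]
ft_force: [8.7, 4.5, 1.8]
grip_width: 0.0081
tool d mm [-0.2  0.   1.5] pos [ 0.4155 -0.1865  0.1366] xang -175.1 q [-0.43  0.22 -0.29  1.06  0.01 -2.08] F [8.7 4.5 1.8] w 0.0081 t 13.9
```

View pics/d8.png

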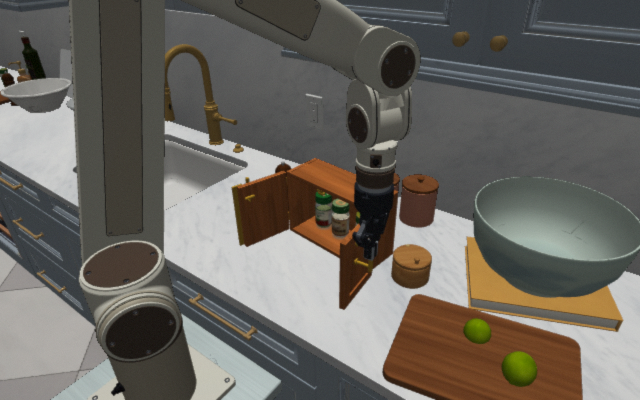

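Both leaves stand open past square in the side picture. Releasing and lifting clear.

```bash

python3 -m inch '0 0 0 0 0 0 0.5;0 0 0 0 0 0 0.5;0 0 0 0 0 0 0.4;0 0 0 0 -25 0 0.4;0 0 0 0 -25 0 0.4;0 0 0 0 -25 0 0.4;0 0 0 0 -25 0 0.4;0 0 0 0 -25 0 0.4;0 0 0 0 0 20 0.4;0 0 0 0 0 20 0.4;0 0 0 0 0 0 0.4'
python3 - <<'E'
from h import *
delta(.4,-.2,.25)
snap('side','d9.png');snap('scene','s9.png')
for n in ('scene','side'):
    for t in ('pepper_mill','salt_box'): print(n,t,[(r['extent'],round(r['conf'],2)) for r in bot.look_for(t,n)][:1])
E
```

```text
clock: 15.32
eef_pos: [0.4139, -0.2278, 0.2596]
tool_rot: [-0.029, 0.707, -0.706, 0.028]
ft_force: [0.0, 0.9, -0.9]
grip_width: 0.0512
tool d mm [ 11.6   9.6 -28.8] pos [ 0.4139 -0.2278  0.2596] xang -175.3 q [-0.5   0.18 -0.    1.39  0.   -2.16] F [ 0.   0.9 -0.9] w 0.0512 t 15.325
scene pepper_mill [([238.0, 162.4, 291.4, 235.1], 0.24)]
scene salt_box [([384.6, 240.7, 425.7, 279.7], 0.67)]
side pepper_mill []
side salt_box [([391.9, 242.4, 429.9, 289.4], 0.61)]
```

View pics/d9.png

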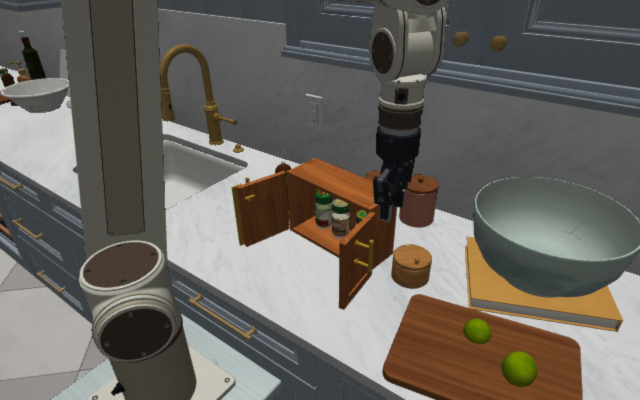

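View pics/s9.png

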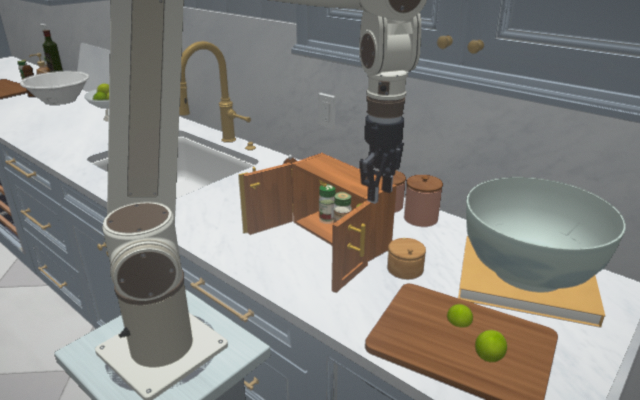

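Both pictures show the two leaves past square. The mill's top is still at its old place, about (284,167) in the side view. The salt box is unchanged at (408,257) in the scene view, and the gripper is clear. Handing in.

```bash
python3 -c "
from workcell import bot
print(bot.job_done())"
```

```text
the job is handed in; nothing more can be done
None
```

The cabinet is open. I swung the strip leaf to about 102° first, pulling it past its catch, and then the plain leaf to about 102°. Both figures come from the gripper's position when I let go. I handed the job in at about 15.4 s.

**Last checks:**
- **Leaves:** after I lifted clear, the side and scene pictures showed both leaves past square with the jars visible.
- **Robot:** the fingers were clear of everything and the wrist force was about 1 N. The highest wrist force I read during the pulls was about 24 N, while opening the strip leaf.
- **Salt box:** it is where it was at the start.
- **Pepper mill:** the open strip leaf now mostly hides it. The detector missed it in the side view and gave only a weak, doubtful match in the scene view. Its visible top is still in its original place by eye, and the gripper never went near it.

My first camera estimate of the cabinet was about 5 mm off sideways and 3 mm off in depth. I corrected both using the wrist camera and the pull forces.

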